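Zero the bench scale, weigh the tote of fittings

ROBOT

A 6-joint arm with a two-finger parallel gripper is mounted at the origin on the work surface. World frame = base frame: x ahead of the robot, y to its left, z up, the work surface at z = 0. Lengths are in m, angles in degrees, forces in N, time in s.
With the tool pointing down it reaches from about 0.35 to 0.875 m from the base axis. Payload 4.2 kg.
Tool frame: the origin (TCP) lies on the centre line of the jaws, within the pads' length; the fingertips stand r.tip_extent ahead of it and the grasp point (between the pads) lies 11 mm behind it (r.tip_extent is the distance from the TCP to the fingertips, in m); z points along the fingers, y is the line along which they close (so a half turn about z gives the same grasp; the last joint's range is limited). The gripper opens to 87 mm and grips with 3 to 60 N. Pads are 19 mm wide; open, the fingers measure 117 mm over their backs; the gripper's body (75 mm by 190 mm) begins 51 mm behind the grasp point.
Start: joints at [78.816, 22.042, 0.453, 0, -68.411, -14.817], TCP at [0.274, 0.562, 0.231] pointing down, gripper open.
Joint ranges: [-179.83, 179.83], [-69.29, 118.12], [-61.27, 80.66], [-181.25, 117.63], [-171.15, -9.14], [-177.46, 177.46]. Speed limits (degrees/s): [159.86, 159.86, 180, 180, 180, 180].

INTERFACE

Orientations are given as a 3x3 rotation matrix whose columns are the frame's x, y, z axes.
In Python, from station import r gives the robot as it stands.
- The arm moves only by the shell command python3 -m jog 'ROWS'. ROWS is text: rows parted by semicolons, each of 5 numbers parted by spaces: the opening, from 0 (shut) to 1 (fully open), then the shift along the world's x, y, z in mm, then the turn about the world's z in degrees. In form: hand dx dy dz roll; .... A call has 1 to 5 rows; each row shifts and turns the commanded pose from where the row before left it; what a row does not reach is not made up. A row lasts 1/8 s, in which the tool goes at most 62.5 mm and 10.7 degrees, less where a joint would pass 70% of its speed; a pose out of reach is approached as far as the arm can. A call is refused whole if a number of a shift passes 62.5 or a number of a turn 10.7, either way. A call with a gripper value outside its range is refused whole. The fingers move at their own pace and stop on an object; the grip force is fixed at half the most. Time passes only in rows, so rows that do not move let the fingers close. It gives the time, the measured TCP pose, the force, the opening and the grip force at its end, in the units of the state.
- r.sense(): the state, without advancing time (a new reading comes with each control period).
- r.capture(name): name is "side" or "top"; returns a dict with "pixels" (384x512x3 uint8, red, green, blue), "fovy" (degrees; the focal length in pixels is half the picture's height over the tangent of half this angle, whatever the lens; pixels are square), "cx", "cy" (the principal point, pixels), "origin" and "orientation" of the camera in the world. Camera axes: x right, y down, z forward; pixel columns grow to the right and rows downward; lengths in m; the calibration is good to about 2 mm. A picture is of the moment at which its call begins. There is no depth.
- r.finish_job(): hands the job in; it is judged then, once.
The state is a dict: "time_s": time; "joints": joint angles; "joint_velocities": joint speeds; "effort": joint torques, N m; "tcp_pos": TCP position; "ee_rot": TCP orientation; "wrist_force": force on the tool from outside, world axes, zero at the start; "moment": the same for the moment, N m; "gripper_width": opening from 0.0 (shut) to 1.0 (fully open); "gripper_force": force on a finger pad.
Only numpy, scipy, OpenCV 4.12 (cv2) and the standard library are available. Lean on these libraries where they do the work, as an engineer would, in place of code of your own. Each camera call takes 0.05 s, during which the arm holds its last target. There are 200 camera calls.

TASK

Press the round key on the scale terminal to zero the empty scale, then lift the long tote by its handle and set it down gently (not dropped) and squarely in the weighing pan, without spilling the two fittings in it. Once you have let go of it, press the bar key to record the weight. Leave the round pail and the stub shaft where they are.

Things in the scene. Friction and masses are not known exactly. Their poses are not given: they have to be found in the camera images.
- tote: Long open steel tote, painted grey, 110 mm (its x) by 180 mm (its y), walls 50 mm high and 4 mm thick, one cross wall in the middle; weighs with its load 0.6 to 0.9 kg. A rigid steel handle stands over it. Origin: centre of its underside; z up. It starts on the bench. Turned half round it is as good.
- tote_handle: The tote's handle, rigid on the tote: a level steel bar 18 mm by 18 mm in section, 164 mm long along its y (the tote's y), on a flat upright at each end. Origin: centre of the bar, 145 mm above the tote's underside, straight above the tote's centre. About 88 mm is clear between the bar and the fittings' tops. Grip it at its middle from above, closing along its x.
- fitting0: Machined steel fitting, 48 mm across, 44 mm high, standing loose in one half of the tote. Origin: centre of its underside.
- fitting1: The like fitting in the tote's other half. Origin: centre of its underside.
- pan: Weighing pan: rimmed steel pan on a low grey base, fixed to the bench. Inside the rim 145 mm (its x) by 215 mm (its y); pan floor 30 mm above the bench, rim top 38 mm. Origin: centre, on the bench surface; z up.
- pan_floor (a point): Centre of the pan's floor, 30 mm above the bench; axes as the pan's.
- terminal: Scale terminal: grey box fixed to the bench, 130 mm (its x) by 190 mm (its y), 45 mm high, two white keys side by side along its y (45 mm either side of its middle, either way round, 20 mm to its -x), black display block along its +x edge up to 73 mm high. Origin: centre of its underside.
- round_key_top (a point): Centre of the top of the round key (zero): white disc 42 mm across, top 65 mm above the bench; pressed straight down.
- bar_key_top (a point): Centre of the top of the bar key (record): white oblong bar 22 mm (its x) by 64 mm (its y), top 65 mm above the bench; pressed straight down.
- round_key (a joint): Travel of the round key: 0 up, 0.006 m fully down; springs back; fully down takes about 5 N.
- bar_key (a joint): Travel of the bar key: 0 up, 0.006 m fully down; springs back; fully down takes about 5 N.
- pail: Bystander: round steel pail, 110 mm across, 85 mm high, with a round hoop handle up to 129 mm, empty. Origin: centre of its underside.
- stub_shaft: Bystander: stepped steel stub shaft standing on end, 60 mm across, 125 mm high. Origin: centre of its underside.

How it is judged:
By the outcome, as a careful person would: the job done as asked, in the order asked, and still so for the second after the job is handed in, with the robot touching nothing.
It also fails if it takes over 64 s, if anything falls off the work surface, if the arm or the gripper's body presses on something with over 40 N, if the wrist force passes 120 N, or if a joint passes its speed limit or range.

## Working session

There is one attempt and no reset: what is moved stays moved. The work goes in short steps, Python scripts to look and compute and a shell command to move; the robot and the scene stay as the last step left them, time stands still between calls to the robot, and variables do not carry over. Pictures are saved under pics/ and viewed, at most 10 in all, crops included, and the job is handed in when it is done.

```bash
mkdir -p pics
python3 - <<'E'
from station import r
import cv2
for n in("top","side"):
    c=r.capture(n); cv2.imwrite(f"pics/{n}0.png",c["pixels"][:,:,::-1]); print(n,c["fovy"],c["cx"],c["cy"],c["origin"],c["orientation"],[k for k in c])
s=r.sense();print(s["ee_rot"],s["tcp_pos"],s["gripper_width"],r.tip_extent,s["time_s"])
E
```

```text
top 52.80973308396 257.62979208352795 190.94471466439413 [ 0.37104973 -0.00449363  1.20380072] [[ 1.88001402e-02 -9.89368326e-01  1.44211203e-01]
 [-9.99823187e-01 -1.85479241e-02  3.09329232e-03]
 [-3.85586997e-04 -1.44243859e-01 -9.89542096e-01]] ['pixels', 'fovy', 'cx', 'cy', 'origin', 'orientation']
side 49.9741512801417 258.6043426937798 187.51078536492574 [0.43924092 0.80900349 0.71052707] [[-0.99001759 -0.07802396  0.11737734]
 [-0.14072949  0.59313809 -0.79270576]
 [-0.00777093 -0.8013111  -0.59819741]] ['pixels', 'fovy', 'cx', 'cy', 'origin', 'orientation']
[[ 8.98724162e-01 -4.38513721e-01 -7.72641386e-04]
 [-4.38514384e-01 -8.98722222e-01 -1.87152153e-03]
 [ 1.26297888e-04  2.02079598e-03 -9.99997950e-01]] [0.27372917 0.56127268 0.22955816] 0.9940661966219067 0.008 0.1
```

View pics/top0.png

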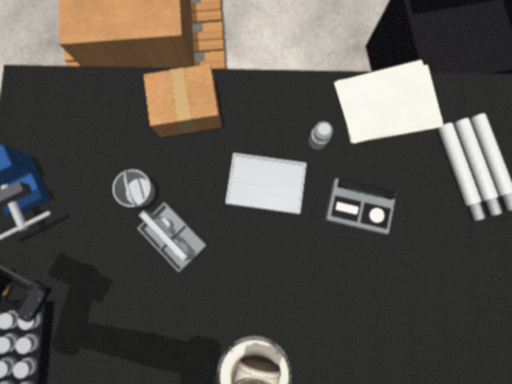

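View pics/side0.png

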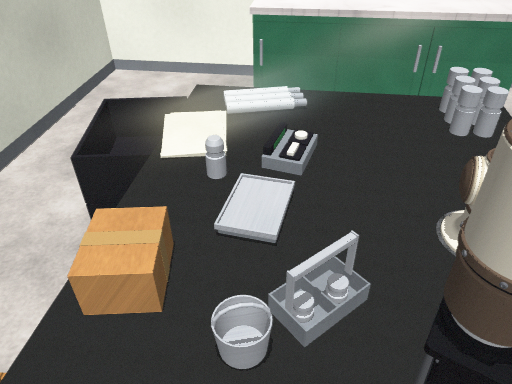

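The top view shows the tote near (172,237), the pan (266,183), the terminal (361,206) with its bar key (346,208) and round key (376,215), the pail (132,188) and the shaft (320,134). The side view agrees. I'll enlarge it for accurate corners.

Run:
```python
import cv2
a=cv2.imread("pics/top0.png")
def g(n,im,x0,y0,w,h,k):
    c=cv2.resize(im[y0:y0+h,x0:x0+w],None,fx=k,fy=k,interpolation=cv2.INTER_CUBIC)
    for i in range(0,w,10):
        cv2.line(c,(i*k,0),(i*k,6 if (x0+i)%50 else 14),(0,255,255)); 
        if i%20==0: cv2.putText(c,str(x0+i),(i*k,24),0,.35,(0,255,255))
    for i in range(0,h,10):
        cv2.line(c,(0,i*k),(6,i*k),(0,255,255)); cv2.putText(c,str(y0+i),(8,i*k+4),0,.35,(0,255,255))
    cv2.imwrite(n,c)
g("pics/c1.png",a,215,140,190,105,4)
g("pics/c2.png",a,105,160,110,120,5)
```

```text
(no output)
```

View pics/c1.png

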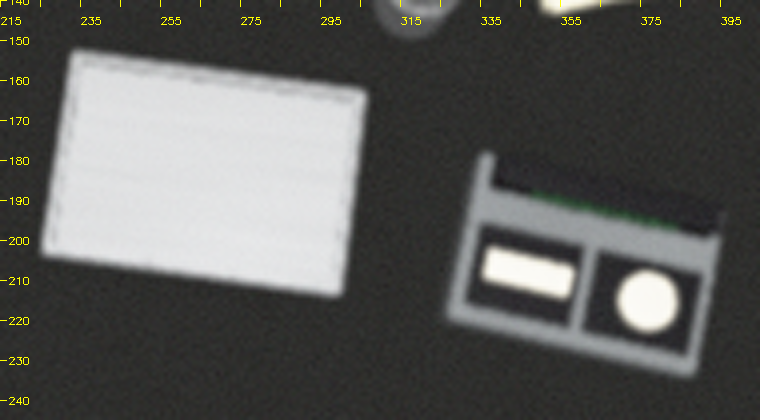

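View pics/c2.png

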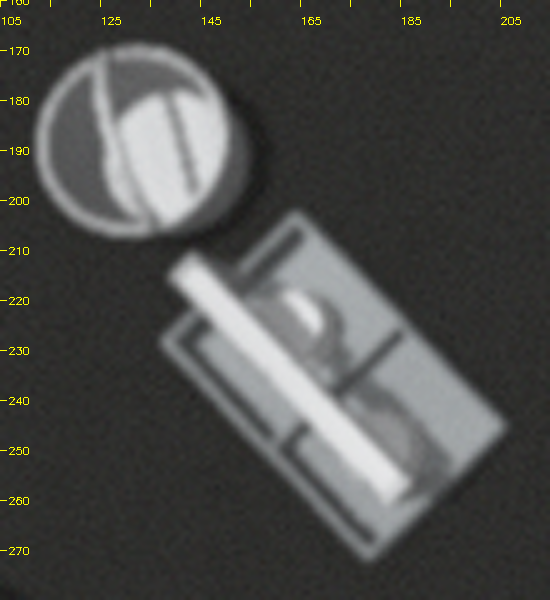

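The crops give these pixels. Pan rim corners: (233,152.5), (306.8,162.8), (300.2,214.2), (225.5,203.8). Round key: (377,215.3). Bar key: (347.2,208). Tote rim corners: (164.2,202), (206.6,245.2), (178.8,272.2), (137,228.4). Handle ends: (141.3,212.3) and (184.5,258.7).

```bash
cat > h.py <<'E'
import numpy as np
from station import r
def proj(c,px,z):
    f=192/np.tan(np.radians(c["fovy"]/2)); px=np.atleast_2d(px).astype(float)
    d=np.c_[(px[:,0]-c["cx"])/f,(px[:,1]-c["cy"])/f,np.ones(len(px))]@np.array(c["orientation"]).T
    o=np.array(c["origin"]); return (o+d*((z-o[2])/d[:,2])[:,None])[:,:2]
E
python3 - <<'E'
from h import *
c=r.capture("top")
np.set_printoptions(precision=4,suppress=True)
def q(x0,y0,k,P,z): P=np.array(P,float); return proj(c,(P+.5)/k-.5+[x0,y0],z)
def ang(v): return np.degrees(np.arctan2(v[1],v[0]))
def box(n,w):
    print(n,w.mean(0),[(round(float(np.linalg.norm(w[(i+1)%4]-w[i])),4),round(float(ang(w[(i+1)%4]-w[i])),1)) for i in range(4)])
box("pan",q(215,140,4,[(72,50),(367,91),(341,297),(42,255)],.038))
box("tote",q(105,160,5,[(296,210),(508,426),(369,561),(160,342)],.05))
h=q(105,160,5,[(181.5,261.5),(397.5,493.5)],.154);print("handle",h.mean(0),np.linalg.norm(h[1]-h[0]),ang(h[1]-h[0]))
k=q(215,140,4,[(648,301),(529,272)],.065);print("keys",k,ang(k[1]-k[0]))
p=q(105,160,5,[(132,140)],.085);print("pail",p)
# side check
s=r.capture("side");print("side",proj(s,[(301.5,135),(293,149)],.065), proj(s,[(290,274),(357,238)],.154))
print(r.sense()["time_s"])
E
```

```text
pan [ 0.567  -0.0258] [(0.2297, -97.0), (0.1605, 173.0), (0.2284, 83.0), (0.1608, -6.5)]
tote [0.3985 0.2529] [(0.1827, -133.6), (0.1118, 135.5), (0.1809, 46.2), (0.1111, -43.6)]
handle [0.3994 0.2537] 0.173620815426598 -134.73042282351264
keys [[ 0.4723 -0.3531]
 [ 0.4921 -0.2657]] 77.21336898310528
pail [[0.537  0.3699]]
side [[ 0.4707 -0.3381]
 [ 0.491  -0.2504]] [[0.4578 0.3164]
 [0.3367 0.2083]]
0.2
```

```bash
python3 -m jog '0 5 -23 0 -5; 0 10 -46 0 -10.7; 0 10 -46 0 -10.7; 0 10 -46 0 -10.7; 0 10 -46 0 -10.7'
python3 -m jog '0 10 -46 0 -10.7; 0 10 -46 0 -10.7; 0 10 -46 0 -10.7; 0 10 -46 0 -10.7; 0 10 -46 0 -10.7'
python3 -m jog '0 10 -46 0 -7; 0 10 -46 0 0; 0 10 -46 0 0; 0 10 -46 0 0; 0 10 -46 0 0'
python3 -m jog '0 10 -46 0 0; 0 10 -46 0 0; 0 10 -46 0 0; 0 8 -46 0 0; 0 5 -20 0 0'
python3 -m jog '0 0 0 0 0; 0 0 0 0 0'
python3 - <<'E'
from h import *
import cv2
s=r.sense();print(s["joints"],s["ee_rot"])
for n in("top","side"):
    c=r.capture(n);im=c["pixels"];cv2.imwrite(f"pics/{n}1.png",im[:,:,::-1])
a=cv2.imread("pics/top1.png")[130:260,300:420];b=cv2.imread("pics/side1.png")[60:200,230:350]
cv2.imwrite("pics/k1.png",np.hstack([cv2.resize(a,(390,422),interpolation=2),cv2.resize(b,(362,422),interpolation=2)]))
w=(cv2.imread("pics/side0.png").min(2)>200).astype(np.uint8);w[:123]=0;w[165:]=0;w[:,:270]=0;w[:,325:]=0
_,_,st,ce=cv2.connectedComponentsWithStats(w);print(st[1:],ce[1:]); print(proj(c,ce[1:],.065))
E
```

```text
time_s: 0.82
tcp_pos: [0.319, 0.3531, 0.2305]
ee_rot: [[0.273, -0.962, -0.0], [-0.962, -0.273, -0.0], [0.0, 0.0, -1.0]]
wrist_force: [1.4, -0.5, 0.5]
gripper_width: 0.515
gripper_force: 0.0
time_s: 1.45
tcp_pos: [0.3689, 0.1232, 0.2307]
ee_rot: [[-0.61, -0.792, 0.0], [-0.792, 0.61, 0.0], [-0.001, -0.0, -1.0]]
wrist_force: [2.0, -0.4, -0.2]
gripper_width: 0.014
gripper_force: 0.0
time_s: 2.08
tcp_pos: [0.419, -0.1068, 0.2307]
ee_rot: [[-0.698, -0.716, 0.001], [-0.716, 0.698, 0.0], [-0.001, -0.0, -1.0]]
wrist_force: [0.6, 0.4, 0.1]
gripper_width: 0.007
gripper_force: 0.0
time_s: 2.7
tcp_pos: [0.4618, -0.3112, 0.2299]
ee_rot: [[-0.7, -0.714, -0.001], [-0.714, 0.7, 0.0], [0.0, 0.001, -1.0]]
wrist_force: [-0.2, 0.9, -0.1]
gripper_width: 0.007
gripper_force: 0.0
time_s: 2.95
tcp_pos: [0.4617, -0.3083, 0.2305]
ee_rot: [[-0.698, -0.716, -0.0], [-0.716, 0.698, 0.001], [-0.0, 0.001, -1.0]]
wrist_force: [-0.3, 1.0, -0.1]
gripper_width: 0.006
gripper_force: 0.0
[-1.70201313e+01  1.52734624e+01 -9.46619982e+00 -2.44107426e-02
 -6.52878726e+01 -2.72319932e+01] [[-6.97944675e-01 -7.16151597e-01 -3.46204481e-04]
 [-7.16151670e-01  6.97944500e-01  5.10736189e-04]
 [-1.24133024e-04  6.04400521e-04 -9.99999810e-01]]
[[295 131  12   6  62]
 [287 142  12  12  74]] [[300.64516129 133.43548387]
 [292.55405405 147.35135135]]
[[ 0.4740042  -0.34778441]
 [ 0.49304334 -0.25973405]]
```

View pics/k1.png

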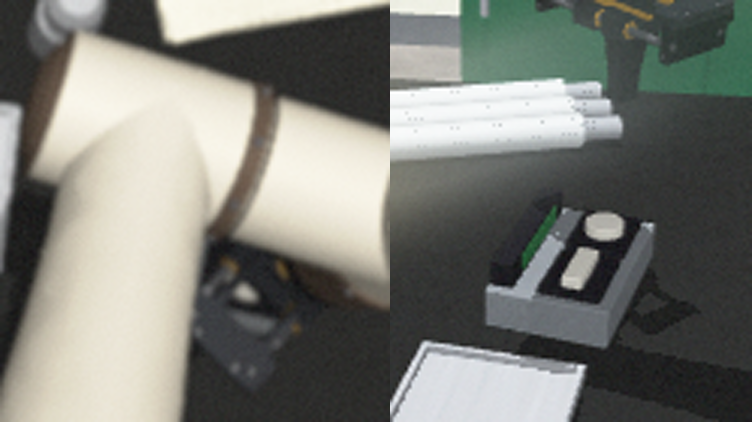

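The terminal's keys are clear, and the two cameras agree within about 5 mm: round (0.473,-0.351), bar (0.492,-0.263).

```bash
python3 -m jog '0 11 -43 0 0; 0 0 0 -50 0; 0 0 0 -50 0; 0 0 0 -40 0; 0 0 0 0 0'
python3 -m jog '0 0 0 -12 0; 0 0 0 -4 0; 0 0 0 -4 0; 0 0 0 -3 0; 0 0 0 0 0'
python3 -m jog '0 0 0 -1 0; 0 0 0 0 0'
```

```text
time_s: 3.68
tcp_pos: [0.471, -0.3504, 0.0879]
ee_rot: [[-0.698, -0.716, -0.007], [-0.716, 0.698, 0.003], [0.002, 0.007, -1.0]]
wrist_force: [0.3, 0.5, 2.1]
gripper_width: 0.006
gripper_force: 0.0
time_s: 4.3
tcp_pos: [0.4737, -0.3525, 0.0684]
ee_rot: [[-0.698, -0.716, 0.002], [-0.716, 0.698, -0.001], [-0.001, -0.002, -1.0]]
wrist_force: [2.0, 1.6, 4.4]
gripper_width: 0.001
gripper_force: 2.2
time_s: 4.55
tcp_pos: [0.4737, -0.3525, 0.0674]
ee_rot: [[-0.698, -0.716, 0.002], [-0.716, 0.698, -0.001], [-0.001, -0.002, -1.0]]
wrist_force: [-0.4, 1.6, 6.1]
gripper_width: 0.005
gripper_force: 3.1
```

```bash
python3 -m jog '0 0 0 -1 0; 0 0 0 -1 0; 0 0 0 0 0'; python3 -m jog '0 0 0 -1 0; 0 0 0 0 0;0 0 0 0 0'
```

```text
time_s: 4.92
tcp_pos: [0.4737, -0.3525, 0.0673]
ee_rot: [[-0.698, -0.716, 0.002], [-0.716, 0.698, -0.001], [-0.0, -0.002, -1.0]]
wrist_force: [-2.7, 3.7, 16.0]
gripper_width: 0.011
gripper_force: 7.6
time_s: 5.3
tcp_pos: [0.4738, -0.3525, 0.0672]
ee_rot: [[-0.697, -0.717, 0.002], [-0.717, 0.697, -0.002], [-0.0, -0.003, -1.0]]
wrist_force: [-2.7, 6.1, 20.0]
gripper_width: 0.004
gripper_force: 9.8
```

```bash
python3 -m jog '0 0 0 7 0; 0 0 0 50 0; 0 0 0 60 0; 0 0 0 60 0; 1 0 30 0 0'
python3 -m jog '1 -6 48 0 0; 1 -6 48 0 0; 1 -6 48 0 0; 1 -6 48 0 0; 1 -6 48 0 0'
python3 -m jog '1 -6 48 0 0; 1 -6 48 0 0; 1 -6 48 0 0; 1 -6 48 0 0; 1 -6 48 0 0'
python3 -m jog '1 -6 48 0 0; 1 -6 30 0 0; 1 -2 17 0 0; 1 0 0 0 0; 1 0 0 0 0'
python3 - <<'E'
from h import *
import cv2
c=r.capture("side");cv2.imwrite("pics/side2.png",c["pixels"][:,:,::-1])
b=cv2.imread("pics/side2.png")[130:350,230:400]
cv2.imwrite("pics/k2.png",cv2.resize(b,None,fx=2.7,fy=2.7,interpolation=2))
E
```

```text
time_s: 5.92
tcp_pos: [0.475, -0.3244, 0.2456]
ee_rot: [[-0.7, -0.714, 0.009], [-0.714, 0.7, -0.005], [-0.003, -0.01, -1.0]]
wrist_force: [0.4, 0.9, -0.8]
gripper_width: 0.056
gripper_force: 0.0
time_s: 6.55
tcp_pos: [0.442, -0.0811, 0.2399]
ee_rot: [[-0.699, -0.715, -0.001], [-0.715, 0.699, -0.0], [0.001, 0.001, -1.0]]
wrist_force: [0.7, -0.2, -0.1]
gripper_width: 0.603
gripper_force: 0.0
time_s: 7.18
tcp_pos: [0.4121, 0.1588, 0.24]
ee_rot: [[-0.699, -0.716, -0.001], [-0.716, 0.699, -0.001], [0.001, 0.0, -1.0]]
wrist_force: [1.1, 0.3, -0.7]
gripper_width: 0.995
gripper_force: 0.0
time_s: 7.8
tcp_pos: [0.399, 0.2518, 0.2403]
ee_rot: [[-0.699, -0.715, -0.001], [-0.715, 0.699, -0.001], [0.001, -0.0, -1.0]]
wrist_force: [-1.3, 0.1, -0.7]
gripper_width: 1.002
gripper_force: 0.0
```

View pics/k2.png

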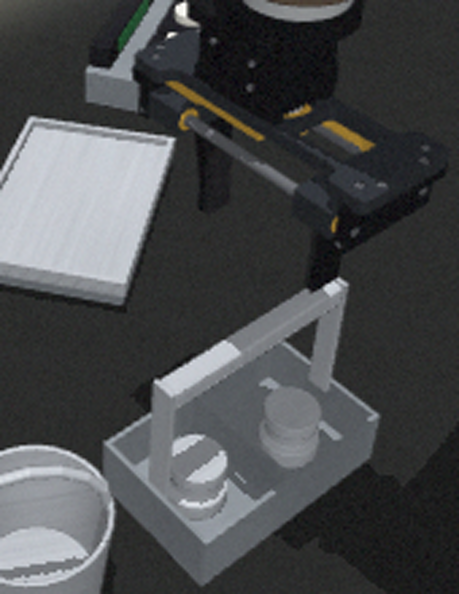

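The gripper is open above the handle. Side-view bar ends are near (292,272) and (355,236).

Run:
```python
from h import *
c=r.capture("side")
h=proj(c,[(291.7,271.6),(355,236.1)],.154);m=h.mean(0);d=h[0]-h[1];print(h,m,np.linalg.norm(d),np.degrees(np.arctan2(d[1],d[0])))
y=np.array([-.715,.699]); print("perp offset mm", 1e3*(m-[.399,.2518])@y, 1e3*(m-[.399,.2518])@[.699,.715])
```

```text
[[0.45524415 0.31045702]
 [0.34030636 0.20346953]] [0.39777526 0.25696327] 0.15702553271730232 42.94830219366761
perp offset mm 4.484818904036212 2.8356458226676056
```

```bash
python3 -m jog '1 -1 3 -40 0; 1 0 0 -40 0; 1 0 0 -20 0; 1 0 0 -6 0; 1 0 0 0 0'
python3 -m jog '0.5 0 0 0 0; 0.4 0 0 0 0; 0.35 0 0 0 0; 0.3 0 0 0 0; 0.3 0 0 0 0'
python3 -m jog '0.25 0 0 0 0; 0.22 0 0 0 0; 0.2 0 0 0 0; 0.1 0 0 0 0; 0 0 0 0 0'
python3 -m jog '0 0 0 0 0; 0 0 0 0 0; 0 0 0 0 0'
```

```text
time_s: 8.52
tcp_pos: [0.3984, 0.2556, 0.1349]
ee_rot: [[-0.699, -0.715, 0.0], [-0.715, 0.699, 0.0], [-0.0, -0.0, -1.0]]
wrist_force: [-0.2, 0.9, 0.0]
gripper_width: 1.003
gripper_force: 0.0
time_s: 9.15
tcp_pos: [0.3979, 0.2558, 0.1346]
ee_rot: [[-0.698, -0.716, 0.0], [-0.716, 0.698, 0.0], [-0.0, 0.0, -1.0]]
wrist_force: [-0.1, -0.3, -0.2]
gripper_width: 0.519
gripper_force: 0.0
time_s: 9.78
tcp_pos: [0.3982, 0.2554, 0.1347]
ee_rot: [[-0.698, -0.716, 0.0], [-0.716, 0.698, -0.001], [0.0, -0.001, -1.0]]
wrist_force: [1.5, -2.9, 1.1]
gripper_width: 0.204
gripper_force: 30.0
time_s: 10.15
tcp_pos: [0.3981, 0.2556, 0.1348]
ee_rot: [[-0.698, -0.716, 0.0], [-0.716, 0.698, -0.0], [0.0, -0.0, -1.0]]
wrist_force: [2.5, -3.1, 3.0]
gripper_width: 0.203
gripper_force: 30.0
```

```bash
python3 -m jog '0 0 0 2 0; 0 0 0 5 0; 0 0 0 10 0; 0 0 0 15 0; 0 0 0 15 0'
python3 -m jog '0 0 0 15 0; 0 0 0 15 0; 0 0 0 10 0; 0 0 0 3 0; 0 2 -3 0 0'
python3 -m jog '0 5 -9 0 1; 0 9 -15 0 2; 0 12 -20 0 3; 0 12 -20 0 3; 0 12 -20 0 3'
python3 -m jog '0 12 -20 0 3; 0 12 -20 0 3; 0 12 -20 0 3; 0 12 -20 0 3; 0 12 -20 0 3'
python3 -m jog '0 12 -20 0 3; 0 12 -20 0 3; 0 12 -20 0 2.4; 0 12 -20 0 2; 0 10 -16 0 0'
python3 -m jog '0 7 -11 0 0; 0 3 -6 0 0; 0 1 -1 0 0; 0 0 0 0 0; 0 0 0 0 0'
python3 - <<'E'
from h import *
import cv2
s=r.sense();print(s["tcp_pos"],s["joints"][5],np.degrees(np.arctan2(s["ee_rot"][1][1],s["ee_rot"][0][1])))
c=r.capture("side");cv2.imwrite("pics/side3.png",c["pixels"][:,:,::-1])
b=cv2.imread("pics/side3.png")[90:270,190:340]
cv2.imwrite("pics/k3.png",cv2.resize(b,None,fx=3.3,fy=3.3,interpolation=2))
E
```

```text
time_s: 10.78
tcp_pos: [0.3977, 0.2558, 0.1822]
ee_rot: [[-0.698, -0.716, -0.0], [-0.716, 0.698, 0.0], [0.0, 0.0, -1.0]]
wrist_force: [0.7, 0.5, -6.1]
gripper_width: 0.204
gripper_force: 30.0
time_s: 11.4
tcp_pos: [0.3997, 0.2526, 0.2243]
ee_rot: [[-0.698, -0.716, -0.001], [-0.716, 0.698, -0.0], [0.0, 0.0, -1.0]]
wrist_force: [-0.2, -0.1, -5.9]
gripper_width: 0.2
gripper_force: 30.0
time_s: 12.02
tcp_pos: [0.4499, 0.1677, 0.2237]
ee_rot: [[-0.533, -0.846, -0.002], [-0.846, 0.533, -0.001], [0.002, 0.001, -1.0]]
wrist_force: [-0.0, 0.1, -6.4]
gripper_width: 0.205
gripper_force: 30.0
time_s: 12.65
tcp_pos: [0.5098, 0.0677, 0.2235]
ee_rot: [[-0.296, -0.955, -0.002], [-0.955, 0.296, -0.001], [0.001, 0.002, -1.0]]
wrist_force: [-0.2, 0.3, -5.3]
gripper_width: 0.203
gripper_force: 30.0
time_s: 13.28
tcp_pos: [0.5679, -0.0283, 0.2234]
ee_rot: [[-0.121, -0.993, -0.002], [-0.993, 0.121, -0.0], [0.001, 0.002, -1.0]]
wrist_force: [-0.0, 0.7, -6.1]
gripper_width: 0.205
gripper_force: 30.0
time_s: 13.9
tcp_pos: [0.5787, -0.0448, 0.2247]
ee_rot: [[-0.12, -0.993, 0.0], [-0.993, 0.12, 0.0], [-0.0, 0.0, -1.0]]
wrist_force: [0.1, -0.5, -6.0]
gripper_width: 0.203
gripper_force: 30.0
[ 0.57873204 -0.04484075  0.22467461] -18.408246384137392 173.1331514013061
```

View pics/k3.png

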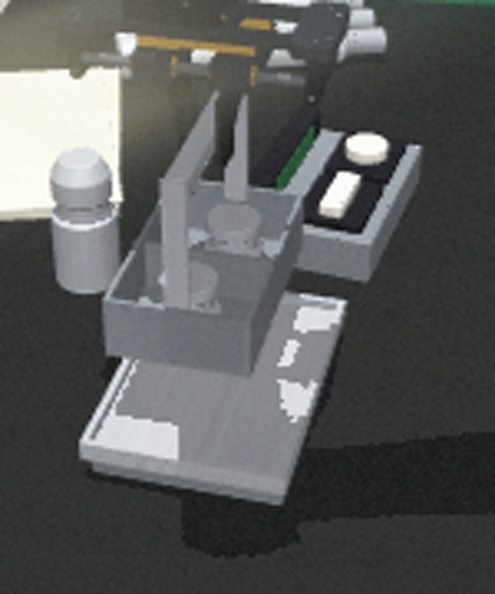

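The tote hangs level and both fittings are still standing. Crop pixels: tote bottom front corners (107,355) and (250,373); pan rim corners (82,447), (285,490) and (346,300). I overshot by about 12/-19 mm, so I'll work out the correction from both cameras.

Run:
```python
from h import *
np.set_printoptions(precision=4,suppress=True)
c=r.capture("side")
q=lambda P,z: proj(c,(np.array(P,float)+.5)/3.3-.5+[190,90],z)
P=q([(82,447),(285,490),(346,300)],.038); print("pan",P,(P[0]+P[2])/2,np.linalg.norm(P[0]-P[1]),np.linalg.norm(P[1]-P[2]))
B=q([(107,355),(250,373)],.090); R=q([(105,303),(248,319)],.140)
a=np.radians(83.1);u=np.array([np.cos(a),np.sin(a)])
for X in(B,R): print("tote",X,X.mean(0)-u*.09,np.linalg.norm(X[1]-X[0]),np.degrees(np.arctan2(*(X[0]-X[1])[::-1])))
```

```text
pan [[ 0.6561  0.0833]
 [ 0.5029  0.1087]
 [ 0.4765 -0.1273]] [ 0.5663 -0.022 ] 0.15535697229325718 0.23751406862785696
tote [[0.6439 0.0376]
 [0.5363 0.0448]] [ 0.5793 -0.0481] 0.10790383653297858 -3.810118505817737
tote [[0.6416 0.0408]
 [0.5376 0.0465]] [ 0.5788 -0.0457] 0.10419701199895727 -3.1476809581542136
```

```bash
python3 -m jog '0 -2 4 0 0; 0 -4 7 0 0; 0 -4 7 -3 0; 0 -2 4 -6 0; 0 0 0 -10 0'
python3 -m jog '0 0 0 -12 0; 0 0 0 -10 0; 0 0 0 -6 0; 0 0 0 -3 0; 0 0 0 0 0'
python3 - <<'E'
from h import *
import cv2
s=r.sense();print(s["tcp_pos"],s["wrist_force"])
c=r.capture("side");d=r.capture("top")
b=c["pixels"][130:250,200:315,::-1];t=d["pixels"][135:235,210:320,::-1]
cv2.imwrite("pics/k4.png",np.hstack([cv2.resize(b,(460,480),interpolation=2),cv2.resize(t,(330,480),interpolation=2)]))
E
```

```text
time_s: 14.62
tcp_pos: [0.567, -0.0228, 0.2053]
ee_rot: [[-0.119, -0.993, 0.001], [-0.993, 0.119, 0.0], [-0.0, -0.001, -1.0]]
wrist_force: [0.3, -0.7, -6.6]
gripper_width: 0.203
gripper_force: 30.0
time_s: 15.25
tcp_pos: [0.5671, -0.0233, 0.1745]
ee_rot: [[-0.12, -0.993, 0.0], [-0.993, 0.12, -0.0], [0.0, -0.0, -1.0]]
wrist_force: [-0.4, 0.1, -5.7]
gripper_width: 0.202
gripper_force: 30.0
[ 0.56706885 -0.02332307  0.17453739] [-0.39022387  0.07938724 -5.73993706]
```

View pics/k4.png

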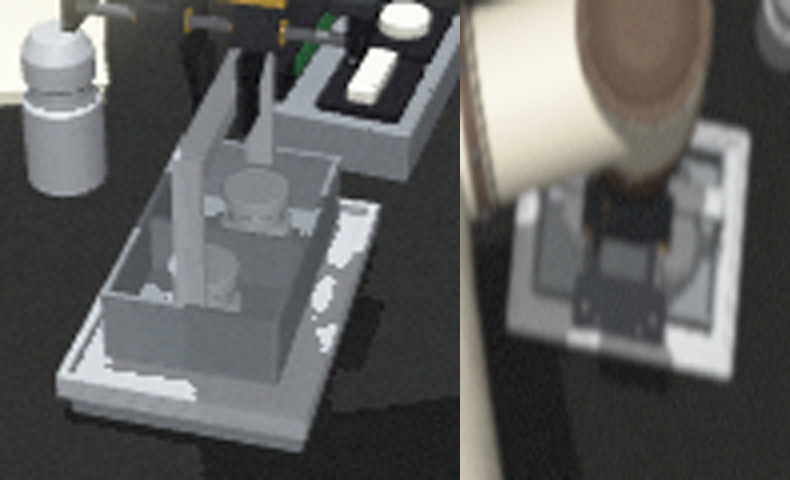

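The tote is over the pan, about 10 mm above the floor and roughly centred. I'll check its yaw with line segments rather than by eye.

Run:
```python
from h import *
import cv2
for n,(x0,x1,y0,y1) in {"side":(205,305,160,245),"top":(218,312,148,220)}.items():
    c=r.capture(n);g=cv2.cvtColor(c["pixels"],cv2.COLOR_RGB2GRAY)[y0:y1,x0:x1]
    L=cv2.createLineSegmentDetector().detect(g)[0][:,0]
    for l in L:
        p=l.reshape(2,2)+[x0,y0]
        if np.hypot(*(p[1]-p[0]))<18: continue
        o=[]
        for z in(.038,.04,.09):
            w=proj(c,p,z);d=w[1]-w[0];o.append((z,w.mean(0).round(3).tolist(),round(float(np.degrees(np.arctan2(d[1],d[0])))%180,1)))
        print(n,p.round(1).tolist(),o)
```

```text
side [[233.6, 183.9], [213.5, 222.7]] [(0.038, [0.651, -0.007], 83.6), (0.04, [0.651, -0.005], 83.6), (0.09, [0.635, 0.056], 83.6)]
side [[287.7, 202.1], [294.4, 181.5]] [(0.038, [0.482, -0.076], 83.4), (0.04, [0.482, -0.073], 83.4), (0.09, [0.478, -0.008], 83.4)]
side [[247.1, 160.0], [235.9, 178.8]] [(0.038, [0.633, -0.164], 81.4), (0.04, [0.632, -0.161], 81.4), (0.09, [0.618, -0.089], 81.4)]
side [[284.8, 182.0], [274.8, 209.5]] [(0.038, [0.51, -0.056], 83.4), (0.04, [0.51, -0.053], 83.4), (0.09, [0.504, 0.011], 83.4)]
side [[255.6, 224.5], [228.1, 222.2]] [(0.038, [0.591, 0.068], 0.3), (0.04, [0.591, 0.07], 0.3), (0.09, [0.58, 0.125], 0.3)]
side [[275.2, 241.7], [280.5, 224.0]] [(0.038, [0.5, 0.089], 84.5), (0.04, [0.5, 0.092], 84.5), (0.09, [0.496, 0.145], 84.5)]
side [[214.5, 227.4], [248.8, 235.2]] [(0.038, [0.611, 0.099], 169.5), (0.04, [0.61, 0.101], 169.5), (0.09, [0.598, 0.154], 169.5)]
side [[248.6, 236.8], [273.4, 241.6]] [(0.038, [0.537, 0.117], 172.2), (0.04, [0.537, 0.119], 172.2), (0.09, [0.53, 0.17], 172.2)]
side [[241.7, 171.8], [242.8, 191.9]] [(0.038, [0.62, -0.1
[... 1083 characters left out ...]
8, 0.093], 172.1), (0.09, [0.54, 0.089], 172.1)]
top [[260.1, 162.2], [248.4, 147.8]] [(0.038, [0.653, 0.012], 39.9), (0.04, [0.653, 0.012], 39.9), (0.09, [0.64, 0.011], 39.9)]
top [[232.7, 193.7], [236.1, 173.6]] [(0.038, [0.562, 0.07], 172.1), (0.04, [0.562, 0.07], 172.1), (0.09, [0.554, 0.067], 172.1)]
top [[297.2, 180.9], [293.6, 203.4]] [(0.038, [0.54, -0.116], 171.4), (0.04, [0.539, -0.116], 171.4), (0.09, [0.532, -0.111], 171.4)]
top [[232.2, 168.6], [266.1, 167.1]] [(0.038, [0.612, 0.027], 93.6), (0.04, [0.612, 0.026], 93.6), (0.09, [0.601, 0.025], 93.6)]
top [[278.7, 185.7], [257.2, 184.4]] [(0.038, [0.56, -0.032], 87.5), (0.04, [0.559, -0.032], 87.5), (0.09, [0.551, -0.031], 87.5)]
```

Tote sides measure 83.1–83.4° against 83.2° for the pan, and it is centred within about 2 mm. Lowering gently.

```bash
python3 -m jog '0 0 0 -2 0; 0 0 0 -3 0; 0 0 0 -2 0; 0 0 0 -1 0; 0 0 0 0 0'
python3 -m jog '0 0 0 -0.5 0; 0 0 0 -0.5 0; 0 0 0 -0.5 0; 0 0 0 0 0;0 0 0 0 0'
```

```text
time_s: 16.08
tcp_pos: [0.5669, -0.0233, 0.1664]
ee_rot: [[-0.12, -0.993, -0.0], [-0.993, 0.12, -0.0], [0.0, 0.0, -1.0]]
wrist_force: [-0.4, 0.5, -6.2]
gripper_width: 0.204
gripper_force: 30.0
time_s: 16.7
tcp_pos: [0.567, -0.0233, 0.1651]
ee_rot: [[-0.12, -0.993, 0.0], [-0.993, 0.12, -0.0], [0.0, -0.0, -1.0]]
wrist_force: [-0.0, -0.3, -6.5]
gripper_width: 0.205
gripper_force: 30.0
```

```bash
python3 -m jog '0 0 0 -0.5 0; 0 0 0 0 0; 0 0 0 0 0'
python3 -m jog '0 0 0 -0.5 0; 0 0 0 0 0; 0 0 0 0 0'
```

```text
time_s: 17.08
tcp_pos: [0.5671, -0.0232, 0.1647]
ee_rot: [[-0.12, -0.993, 0.0], [-0.993, 0.12, 0.0], [-0.0, -0.0, -1.0]]
wrist_force: [-1.5, 0.8, -5.9]
gripper_width: 0.202
gripper_force: 30.0
time_s: 17.45
tcp_pos: [0.5674, -0.0232, 0.1646]
ee_rot: [[-0.12, -0.993, 0.001], [-0.993, 0.12, -0.0], [-0.0, -0.001, -1.0]]
wrist_force: [0.5, 0.1, -2.3]
gripper_width: 0.201
gripper_force: 30.0
```

```bash
python3 -m jog '0 0 0 -0.5 0; 0 0 0 0 0; 0 0 0 0 0'
python3 -m jog '0.23 0 0 0 0; 0.3 0 0 0 0; 0.6 0 0 0 0; 0.8 0 0 0 0; 0.8 0 0 0 0'
python3 -m jog '0.8 0 0 0 0; 0.8 0 0 10 0; 0.8 0 0 20 0; 0.8 0 0 40 0; 0.8 0 0 40 0'
```

```text
time_s: 17.82
tcp_pos: [0.5674, -0.0233, 0.1645]
ee_rot: [[-0.12, -0.993, 0.002], [-0.993, 0.12, -0.0], [-0.0, -0.002, -1.0]]
wrist_force: [0.1, 0.7, 4.3]
gripper_width: 0.2
gripper_force: 30.0
time_s: 18.45
tcp_pos: [0.567, -0.0233, 0.1635]
ee_rot: [[-0.12, -0.993, -0.0], [-0.993, 0.12, -0.0], [0.0, 0.0, -1.0]]
wrist_force: [0.5, -0.2, -0.2]
gripper_width: 0.552
gripper_force: 0.0
time_s: 19.08
tcp_pos: [0.5669, -0.0234, 0.2754]
ee_rot: [[-0.12, -0.993, 0.001], [-0.993, 0.12, -0.0], [0.0, -0.001, -1.0]]
wrist_force: [0.4, 0.4, -0.4]
gripper_width: 0.799
gripper_force: 0.0
```

```bash
python3 -m jog '0 -8 -25 0 0; 0 -15 -48 0 0; 0 -15 -48 0 0; 0 -15 -48 0 0; 0 -14 -47 0 0'
python3 -m jog '0 -7 -24 0 0; 0 0 0 -50 0; 0 0 0 -60 0; 0 0 0 -60 0; 0 0 0 -12 0'
python3 -m jog '0 0 0 0 0; 0 0 0 0 0; 0 0 0 -10 0; 0 0 0 -5 0; 0 0 0 0 0'
```

```text
time_s: 19.7
tcp_pos: [0.4994, -0.2408, 0.2747]
ee_rot: [[-0.12, -0.993, 0.002], [-0.993, 0.12, -0.001], [0.0, -0.002, -1.0]]
wrist_force: [-0.2, 1.2, 0.3]
gripper_width: 0.313
gripper_force: 0.0
time_s: 20.32
tcp_pos: [0.4905, -0.2627, 0.0885]
ee_rot: [[-0.121, -0.993, -0.007], [-0.993, 0.121, 0.002], [-0.001, 0.008, -1.0]]
wrist_force: [-0.3, 0.5, 0.5]
gripper_width: 0.002
gripper_force: 0.0
time_s: 20.95
tcp_pos: [0.4926, -0.2632, 0.0762]
ee_rot: [[-0.12, -0.993, -0.001], [-0.993, 0.12, 0.0], [-0.0, 0.001, -1.0]]
wrist_force: [0.1, 0.4, 0.3]
gripper_width: 0.008
gripper_force: 0.0
```

```bash
python3 -m jog '0 0 0 -4 0; 0 0 0 -3 0; 0 0 0 -2 0; 0 0 0 -1 0; 0 0 0 0 0'
python3 -m jog '0 0 0 -1 0; 0 0 0 -1 0; 0 0 0 0 0;0 0 0 0 0'
```

```text
time_s: 21.58
tcp_pos: [0.4934, -0.2634, 0.0674]
ee_rot: [[-0.12, -0.993, 0.001], [-0.993, 0.12, -0.001], [0.0, -0.001, -1.0]]
wrist_force: [-1.4, 1.0, 6.5]
gripper_width: 0.003
gripper_force: 3.3
time_s: 22.08
tcp_pos: [0.4934, -0.2634, 0.0672]
ee_rot: [[-0.119, -0.993, 0.001], [-0.993, 0.119, -0.001], [0.001, -0.001, -1.0]]
wrist_force: [-3.8, 2.1, 15.5]
gripper_width: 0.008
gripper_force: 8.2
```

Bar key bottomed out. Retreating, then a final look.

```bash
python3 -m jog '0 0 0 8 0; 0 0 0 40 0; 0 0 0 60 0; 0 0 0 60 0; 0 0 -30 0 0'
python3 -m jog '0 -10 -50 0 0; 0 -10 -50 0 0; 0 -5 -20 0 0; 0 0 0 0 0; 0 0 0 0 0'
python3 - <<'E'
from h import *
import cv2
c=r.capture("side");d=r.capture("top")
b=c["pixels"][110:370,190:390,::-1];t=d["pixels"][120:280,110:405,::-1]
cv2.imwrite("pics/k5.png",np.hstack([cv2.resize(b,(308,400),interpolation=2),cv2.resize(t,(480,260),interpolation=2)[:400] if 0 else cv2.copyMakeBorder(cv2.resize(t,(480,260),interpolation=2),0,140,0,0,0)]))
print(r.sense()["time_s"])
E
```

```text
time_s: 22.7
tcp_pos: [0.4956, -0.2935, 0.2386]
ee_rot: [[-0.117, -0.993, 0.011], [-0.993, 0.117, -0.004], [0.003, -0.012, -1.0]]
wrist_force: [0.5, 0.8, -1.5]
gripper_width: 0.005
gripper_force: 0.0
time_s: 23.32
tcp_pos: [0.468, -0.4124, 0.2322]
ee_rot: [[-0.12, -0.993, -0.001], [-0.993, 0.12, 0.001], [-0.001, 0.001, -1.0]]
wrist_force: [-0.1, 0.3, 0.1]
gripper_width: 0.01
gripper_force: 0.0
23.425
```

View pics/k5.png

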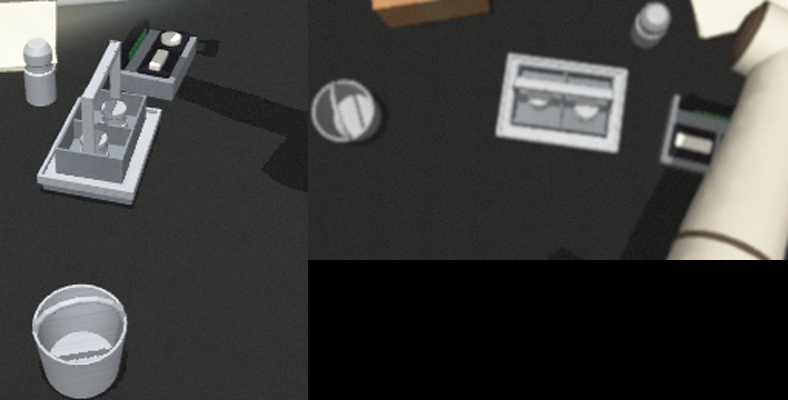

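The tote sits squarely inside the pan rim (top crop about (562,102)) with both fittings upright. The pail and shaft are where they were, and the keys are up.

```bash
python3 -c "
from station import r
print(r.finish_job())"
```

```text
the job is handed in; nothing more can be done
None
```

The job is handed in at about 23 s: round key pressed, tote set squarely in the pan with both fittings upright, bar key pressed after release, and the pail and shaft untouched; the judge's verdict was not shown.

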